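Switch off the bench saw and brush its table clear

ROBOT

A 6-joint arm with a two-finger parallel gripper is mounted at the origin on the work surface. World frame = base frame: x ahead of the robot, y to its left, z up, the work surface at z = 0. Lengths are in m, angles in rad, forces in N, time in s.
With the tool pointing down it reaches from about 0.35 to 0.975 m from the base axis. Payload 4.9 kg.
Tool frame: the origin (TCP) lies at the very end of the fingers, on their centre line; the grasp point (between the pads) lies 19 mm behind it; z points along the fingers, y is the line along which they close (so a half turn about z gives the same grasp; the last joint's range is limited). The gripper opens to 85 mm and grips with 20 to 120 N. Pads are 22 mm wide; open, the fingers measure 114 mm over their backs; the gripper's body (76 mm by 85 mm) begins 54 mm behind the grasp point. The pads swing forward as they close: fully open they stand 13 mm farther back than shut.
Start: joints at [1.134, 0.053, 1.613, -0, 1.476, -0.119], TCP at [0.195, 0.594, 0.231] pointing down, gripper open.
Joint ranges: [-3.01, 3.01], [-1.01, 2.22], [0.06, 2.58], [-1.02, 4.17], [0.09, 2.62], [-3.14, 3.14]. Speed limits (rad/s): [2.57, 2.57, 3.14, 3.14, 3.14, 3.14].

INTERFACE

Orientations are given as a unit quaternion [w, x, y, z].
In Python, from plant import monitor, vision, manip gives the robot as it stands. The module is installed in compiled form; this text tells all that it offers.
- The arm moves only by the tool arm_command, never from a script. Its argument "rows" is a list of rows, each a list of 3 entries, a list of its own where there are three numbers: the finger opening in mm, from 0 to 85.4, then the shift along the world's x, y, z in units of 30 cm (1.0 is 30 cm), then the turn, a rotation vector about the world's x, y, z in units of pi/2 rad (1.0 is pi/2 rad). In form: [[claw, [x, y, z], [wx, wy, wz]], ...]. A call has 1 to 12 rows; each row is the pose to reach, as a shift and turn from the pose commanded when the call began; what a row does not reach only later rows make up. A row lasts 1/12 s, in which the tool goes at most 41.7 mm and 7.16 degrees, less where a joint would pass 70% of its speed; a pose out of reach is approached as far as the arm can. A call with a number of a shift or a turn outside -1 to 1 is refused whole. A call with a gripper value outside its range is refused whole. The fingers move at their own pace and stop on an object; the grip force is fixed at half the most. Time passes only in rows, so rows that repeat a pose let the fingers close. It gives the time, the measured TCP pose, the force, the opening and the grip force at its end, in the units of the state.
- monitor.state(): the state, without advancing time (a new reading comes with each control period).
- vision.grab_frame(name): name is "scene" or "top" or "wrist"; returns a dict with "color" (384x512x3 uint8, red, green, blue), "z_map" (384x512 float32, m along the optical axis (not along the pixel's ray), 0 where there is no reading), "mtx" (3x3 intrinsics, pixels), "R" (3x3) and "t" (3): a world point X has camera coordinates R X + t. Camera axes: x right, y down, z forward; pixel columns grow to the right and rows downward; lengths in m; the calibration is good to about 2 mm. The wrist camera is an equidistant fisheye: a pixel r from the principal point sees the ray r / f radians off the axis. A picture is of the moment at which its call begins.
- manip.job_done(): hands the job in; it is judged then, once.
The state is a dict: "time": time; "joint_pos": joint angles; "joint_vel": joint speeds; "joint_efforts": joint torques, N m; "tool_pos": TCP position; "tool_rot": TCP orientation; "contact_force": force on the tool from outside, world axes, zero at the start; "ft_torque": the same for the moment, N m; "gripper_width": opening from 0.0 (shut) to 1.0 (fully open); "grasp_force": force on a finger pad.
Only numpy, scipy, OpenCV 4.12 (cv2) and the standard library are available. Lean on these libraries where they do the work, as an engineer would, in place of code of your own. Each camera call takes 0.05 s, during which the arm holds its last target. There are 200 camera calls.

TASK

Turn the bench saw's rotary switch to off (the ring mark) before you sweep. Then use the brush to sweep the four offcuts off the left side of the saw table into the blue scrap bin that stands under its edge; move them with the brush only, never with the gripper, do not hit the blade guard, and leave the two good brass sleeves standing by the fence as they are; when all four are in the bin, stand the brush back on the bench on its bristles, to the right of the saw.

Things in the scene. Friction and masses are not known exactly. Their poses are not given: they have to be found in the camera images.
- saw: Bench circular saw, fixed. Origin under its centre at bench level. Flat aluminium table 300 mm (saw x) by 340 mm (saw y), top at z = 120 mm. Saw x leads away from the robot, saw y to its left. The blade under its guard is at saw y = -60 mm; a rip fence 34 mm high along x at saw y = -121 to -141 mm. Left of the guard the table is open to its left edge, saw y = +170 mm.
- guard: Clear blade guard on the saw table, 26 mm wide (34 mm over its rear clamp screw), up to 60 mm above the table, from 75 mm in front of to 110 mm behind its origin along saw x. Origin on the table surface, at its middle. Fixed, axes as the saw's.
- scrap_bin: Blue open bin, loose, 0.7 kg, 260 mm (x) by 160 mm (y), walls 4 mm thick, 100 mm high (80 mm at the end towards the robot), floor 5 mm. Stands on the bench at the saw's left, its near wall tucked about 20 mm under the table's left edge, so that what is pushed over that edge drops in. Origin under its centre, at bench level; axes as the saw's.
- selector (a joint): Angle of the saw's rotary switch, rad; grows as the knob turns clockwise seen from above. Detents: 0 = off (ring mark, along the box's +x), 0.70 = speed 1 (one bar), 1.40 = speed 2 (two bars). Starts at 1 or 2. A spring pulls it into the nearest detent (under 0.1 N m to pass to the next); stops just past each end.
- selector_box: Grey switch box fixed to the bench to the right of the saw, 88 x 88 mm, 84 mm high, with a white top plate that carries the three marks around the knob. Origin under its centre at bench level.
- selector_grip (a point): Point on the knob's vertical axis at grip height, 115 mm above the bench. Black bar handle 46 mm long, 14 mm wide, sides free from 94 to 124 mm above the bench, on a round skirt of radius 18 mm. Its x axis points along the bar to the end with the white pointer line.
- brush: Loose bench brush, dark bristles, wooden handle, 0.2 kg, standing on its bristles on the bench at the right. Origin at the centre of the bristles' underside, z up, handle along -x. Stiff bristles 150 (x) by 36 (y) by 44 mm high; on them a wooden block 156 by 30 mm, from 44 to 66 mm high; neck and handle 20 to 26 mm wide, x = -78 to -213 mm, 47 to 67 mm high.
- brush_grip (a point): Point in the brush's wooden block near its centre of mass, 30 mm from the origin towards the handle and 55 mm above the bristles' underside; the block is 30 mm wide (brush y) here. Axes as the brush's.
- scrap_ring: Offcut: short steel pipe ring, 34 mm outside, 26 mm inside, 20 mm high, lying flat on the saw table left of the guard. Origin at the centre of its underside.
- scrap_hex: Offcut: end of brass hexagon bar, 24 mm across flats, 22 mm high, on the saw table left of the guard. Origin at the centre of its underside.
- scrap_angle: Offcut: end of dark steel angle, legs 30 mm, 6 mm thick, 22 mm high, standing on its cut on the saw table left of the guard. Origin on its underside, within the angle, 9 mm from the outer face of one leg and of the other.
- scrap_square: Offcut: end of 25 mm square steel tube, 18 mm high, on the saw table left of the guard. Origin at the centre of its underside.
- sleeve_a: Good part: brass sleeve, 28 mm diameter, 36 mm tall, standing on the saw table between the guard and the fence. Loose. Origin at the centre of its underside.
- sleeve_b: Good part: second brass sleeve, the same as sleeve_a, nearer the robot.
Things that resemble listed ones, but are neither listed nor needed, are in the scene too. What is shaped like the scrap_square but turquoise is not meant.

How it is judged:
By the outcome, as a careful person would: the job done as asked, in the order asked, and still so for the second after the job is handed in, with the robot touching nothing.
It also fails if it takes over 69 s, if anything falls off the work surface, if the arm or the gripper's body presses on something with over 40 N, if the wrist force passes 120 N, or if a joint passes its speed limit or range.

## Working session

There is one attempt and no reset: what is moved stays moved. The work goes in short steps, Python scripts to look and compute and a tool call to move; the robot and the scene stay as the last step left them, time stands still between calls to the robot, and variables do not carry over. Pictures are saved under pics/ and viewed, at most 10 in all, crops included, and the job is handed in when it is done.

Besides the shell and the picture viewer there is one more tool, called after "Emit:" by a JSON object that holds its "method" and its "body". arm_command: Moves the arm, as the interface text tells. Shifts and turns lie within -1 to 1; 1 stands for 30 cm of shift or pi/2 rad of turn. Its arguments: {"type":"object","properties":{"rows":{"type":"array"}},"required":["rows"]}

```bash
mkdir -p pics; cat > h.py <<'E'
import numpy as np, cv2
from plant import monitor, vision, manip
def grab(n):
    f=vision.grab_frame(n); np.savez(f'{n}.npz',**{k:np.asarray(v) for k,v in f.items()}); return f
def ray(f,u,v,z):
    d=np.linalg.inv(f['mtx'])@np.array([u,v,1.]); R=f['R'];c=-R.T@f['t']; d=R.T@d
    return c+d*(z-c[2])/d[2]
def cloud(f):
    z=f['z_map'];v,u=np.indices(z.shape);K=f['mtx']
    P=np.stack([(u-K[0,2])/K[0,0]*z,(v-K[1,2])/K[1,1]*z,z],-1)
    return (P-f['t'])@f['R']
E
python3 - <<'E'
from h import *
a=grab('top');b=grab('scene')
for n,f in(('top',a),('scene',b)):
    cv2.imwrite(f'pics/{n}1.png',cv2.resize(f['color'][:,:,::-1],(800,600),interpolation=cv2.INTER_CUBIC))
    print(n,f['mtx'],-f['R'].T@f['t'],f['R'])
s=monitor.state();print(s)
E
```

```text
top [[482.99642871   0.         258.84172264]
 [  0.         482.99642871 195.07298032]
 [  0.           0.           1.        ]] [ 0.34505429 -0.03904469  1.28238418] [[-0.02819721 -0.99958631  0.00566819]
 [-0.98407277  0.02676306 -0.17573995]
 [ 0.17551555 -0.01053329 -0.98442031]]
scene [[491.07278011   0.         258.74282092]
 [  0.         491.07278011 188.07746911]
 [  0.           0.           1.        ]] [ 1.30246478 -0.34598536  0.94151016] [[ 3.65327856e-01  9.30878813e-01  4.38481790e-04]
 [ 6.74584844e-01 -2.64419410e-01 -6.89215252e-01]
 [-6.41459933e-01  2.52085324e-01 -7.24556516e-01]]
{'time': 0.1, 'joint_pos': array([ 1.13397412e+00,  5.32924421e-02,  1.61414788e+00, -2.79984941e-06,
        1.47598404e+00, -1.19032730e-01]), 'joint_vel': array([ 5.12257949e-04, -2.81817237e-03, -1.69873940e-03, -4.48453476e-06,
        3.15829149e-03, -5.71465936e-04]), 'joint_efforts': array([-2.71540239e-04, -3.94905531e+01, -3.71363139e+01, -1.46909210e-04,
        4.01093755e-03, -1.51775527e-05]), 'tool_pos': array([0.19507536, 0.59319204, 0.23019022]), 'tool_rot': array([-2.49937594e-04,  1.58226766e-01,  9.87402376e-01, -8.81094850e-04]), 'contact_force': array([-0.29558877,  0.32307602, -0.44179749]), 'ft_torque': array([ 0.04030672, -0.0198504 ,  0.00551307]), 'grasp_force': 0.0, 'gripper_width': 1.0014140970120249}
```

View pics/top1.png

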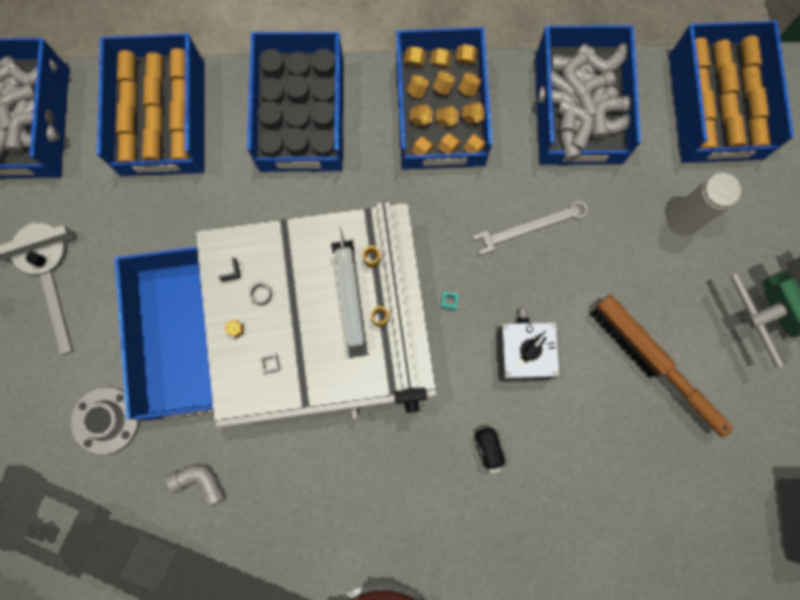

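View pics/scene1.png

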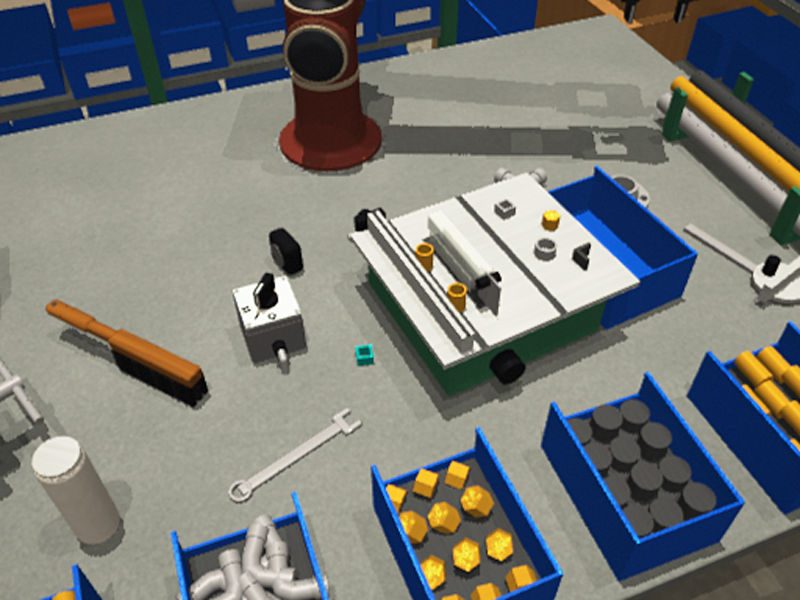

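The top view shows the saw table with corners near (198,232), (408,205), (434,390) and (216,425), with the bin at its left. The offcuts are the angle (231,270), ring (261,293), hex (234,328) and square (271,364). The switch is at (531,349) and the brush runs from (600,305) to (730,430). The scene view agrees. Next I'll zoom in and measure.

```bash
python3 - <<'E'
from h import *
a=dict(np.load('top.npz'));b=dict(np.load('scene.npz'))
def crop(f,u,v,w,h,s): return cv2.resize(f['color'][v:v+h,u:u+w,::-1],None,fx=s,fy=s,interpolation=cv2.INTER_CUBIC)
c1=crop(a,310,190,60,60,6);c2=crop(b,140,165,60,60,6)
cv2.imwrite('pics/knob.png',np.hstack([c1,c2]))
k=1/1.5625
P=lambda u,v,z:ray(a,u*k,v*k,z).round(4)
print('table',[P(*q,.12) for q in((198,232),(408,205),(434,390),(216,420))])
for n,q,z in(('angle',(231,270),.142),('ring',(261,293),.14),('hex',(234,328),.142),('sq',(271,364),.138),('guardfront',(357,348),.15),('guardrear',(342,245),.15),('slA',(371,256),.156),('slB',(380,316),.156),('knob',(531,349),.124),('binL',(118,258),.1),('binLn',(131,418),.08)): print(n,P(*q,z))
X=cloud(a); c=a['color'].astype(int)
# brush wood: orange-brown and height .04-.08
z=X[...,2]
m=(z>.045)&(z<.08)&(X[...,1]<-.3)&(c[...,0]>c[...,2]+50)&(X[...,0]<.7)
m=m.astype(np.uint8);n,l,st,ce=cv2.connectedComponentsWithStats(m)
i=1+st[1:,4].argmax();Q=X[l==i];print('brush n',len(Q),Q.min(0),Q.max(0))
r=cv2.minAreaRect(Q[:,:2].astype(np.float32));print(r,cv2.boxPoints(r))
vx=cv2.fitLine(Q[:,:2].astype(np.float32),cv2.DIST_HUBER,0,.001,.001).ravel();print(vx,np.degrees(np.arctan2(vx[1],vx[0])))
# switch box top
m=(z>.078)&(z<.092)&(X[...,1]<-.1)&(X[...,1]>-.35)&(X[...,0]>.2)&(X[...,0]<.6)
n,l,st,ce=cv2.connectedComponentsWithStats(m.astype(np.uint8));i=1+st[1:,4].argmax()
r=cv2.minAreaRect(X[l==i][:,:2].astype(np.float32));print('box',r)
m=(z>.105)&(z<.135)&(X[...,1]<-.15)&(X[...,1]>-.3)&(X[...,0]>.25)&(X[...,0]<.5)
print('knob',m.sum(),cv2.minAreaRect(X[m][:,:2].astype(np.float32)), X[m].mean(0))
m=(z>.11)&(z<.13)&(X[...,1]>-.1)&(X[...,1]<.4)&(X[...,0]<.8)
r=cv2.minAreaRect(X[m][:,:2].astype(np.float32));print('tbl',r,cv2.boxPoints(r),np.median(z[m]))
E
```

```text
table [array([0.6787, 0.2732, 0.12  ]), array([ 0.7145, -0.0618,  0.12  ]), array([ 0.4184, -0.0931,  0.12  ]), array([0.3822, 0.24  , 0.12  ])]
angle [0.6103 0.2152 0.142 ]
ring [0.5732 0.1691 0.14  ]
hex [0.5195 0.2095 0.142 ]
sq [0.4634 0.1537 0.138 ]
guardfront [0.4827 0.0222 0.15  ]
guardrear [0.6434 0.0426 0.15  ]
slA [ 0.6233 -0.002   0.156 ]
slB [ 0.5297 -0.0137  0.156 ]
knob [ 0.477  -0.2449  0.124 ]
binL [0.6447 0.406  0.1   ]
binLn [0.3903 0.3832 0.08  ]
brush n 1118 [ 0.33855145 -0.5658048   0.05496277] [ 0.56980314 -0.37037003  0.07411014]
((0.4528086185455322, -0.47047966718673706), (0.2871505916118622, 0.031708620488643646), 39.75589370727539) [[ 0.33229226 -0.5501103 ]
 [ 0.35257047 -0.5744871 ]
 [ 0.573325   -0.39084905]
 [ 0.55304676 -0.36647224]]
[ 0.771366    0.63639176  0.45838577 -0.46423718] 39.52329
box ((0.4799468517303467, -0.2493194341659546), (0.08542661368846893, 0.08601091057062149), 0.36039572954177856)
knob 123 ((0.48049604892730713, -0.2498009204864502), (0.014086233451962471, 0.04697157442569733), 50.02992630004883) [ 0.47965555 -0.24869385  0.12250233]
tbl ((0.5361023545265198, 0.09116566181182861), (0.3315107524394989, 0.3418426513671875), 6.171277046203613) [[ 0.35293335  0.24327761]
 [ 0.38968176 -0.09658403]
 [ 0.71927136 -0.06094629]
 [ 0.68252295  0.27891535]] 0.11949089771230305
```

View pics/knob.png

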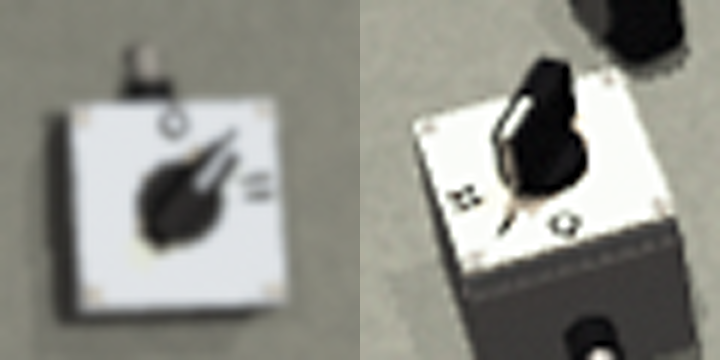

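The knob points about 40° clockwise of the ring mark, so it is at speed 1 (one bar), and the ring lies along +x. In the crop its axis is near (185,205). It needs a counter-clockwise turn of 0.70 rad. I'm moving over there now.

Emit:
{"method": "arm_command", "body": {"rows": [[85,[0.2,-0.25,0.2],[0,0,-0.06]],[85,[0.75,-1,0.2],[0,0,-0.242]],[85,[0.75,-1,0.2],[0,0,-0.242]],[85,[0.75,-1,0.2],[0,0,-0.242]],[85,[0.75,-1,0.2],[0,0,-0.242]],[85,[0.75,-1,0.2],[0,0,-0.242]],[85,[0.75,-1,0.2],[0,0,-0.242]],[85,[0.75,-1,0.2],[0,0,-0.242]],[85,[0.75,-1,0.2],[0,0,-0.242]],[85,[0.75,-1,0.2],[0,0,-0.242]],[85,[0.75,-1,0.2],[0,0,-0.242]]]}}

```text
time: 1.02
tool_pos: [0.4216, 0.2917, 0.2913]
tool_rot: [0.0, 0.344, 0.939, -0.0]
contact_force: [0.2, -0.3, 0.1]
gripper_width: 0.993
grasp_force: 0.0
```

Emit:
{"method": "arm_command", "body": {"rows": [[60,[0.1,-0.95,0],[0,0,0]],[60,[0.1,-0.95,0],[0,0,0]],[60,[0.1,-0.95,0],[0,0,0]],[60,[0.1,-0.95,0],[0,0,0]],[60,[0.1,-0.95,0],[0,0,0]],[60,[0.1,-0.95,0],[0,0,0]],[60,[0.1,-0.95,0],[0,0,0]],[60,[0.1,-0.95,0],[0,0,0]]]}}

```text
time: 1.68
tool_pos: [0.4503, 0.0051, 0.2906]
tool_rot: [-0.0, 0.345, 0.939, -0.001]
contact_force: [-0.2, 0.3, -0.0]
gripper_width: 0.702
grasp_force: 0.0
```

Emit:
{"method": "arm_command", "body": {"rows": [[60,[0.1,-0.847,0],[0,0,0]],[60,[0.1,-0.847,0],[0,0,0]],[60,[0.1,-0.847,0],[0,0,0]],[60,[0.1,-0.847,0],[0,0,0]],[60,[0.1,-0.847,0],[0,0,0]],[60,[0.1,-0.847,0],[0,0,0]],[60,[0.1,-0.847,0],[0,0,0]],[60,[0.1,-0.847,0],[0,0,0]],[60,[0.1,-0.847,-0.1],[0,0,0]],[60,[0.1,-0.847,-0.2],[0,0,0]],[60,[0.1,-0.847,-0.3],[0,0,0]],[60,[0.1,-0.847,-0.38],[0,0,0]]]}}

```text
time: 2.68
tool_pos: [0.4802, -0.2418, 0.1747]
tool_rot: [-0.001, 0.34, 0.94, 0.001]
contact_force: [-0.5, 0.6, 0.2]
gripper_width: 0.7
grasp_force: 0.0
```

```bash
python3 - <<'E'
from h import *
f=grab('wrist');s=monitor.state();print(s['tool_pos'],s['tool_rot'])
cv2.imwrite('pics/w1.png',cv2.resize(f['color'][:,:,::-1],(800,600)))
# fisheye projection of expected knob top centre
def pr(X):
    c=f['R']@X+f['t'];th=np.arctan2(np.hypot(c[0],c[1]),c[2]);r=th*f['mtx'][0,0];p=np.arctan2(c[1],c[0]);return f['mtx'][0,2]+r*np.cos(p),f['mtx'][1,2]+r*np.sin(p)
print([np.array(pr(np.array(x)))*1.5625 for x in((.48,-.249,.124),(.524,-.205,.084),(.436,-.293,.084),(.524,-.293,.084),(.436,-.205,.084))])
E
```

```text
[ 0.47773474 -0.24016506  0.16922286] [-0.00540802  0.34045437  0.94024344  0.00196002]
[array([380.54904454, 347.77505095]), array([495.90247902, 326.30226362]), array([269.08036174, 306.83246825]), array([374.17239841, 414.91260186]), array([393.09536133, 200.68013037])]
```

View pics/w1.png

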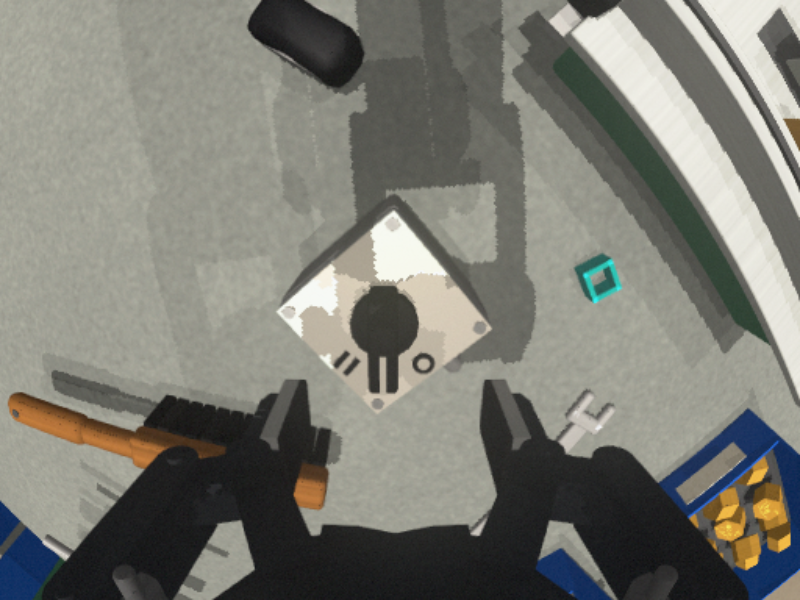

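The wrist view shows the switch box with corners near (390,207), (277,312), (377,413) and (492,326). The knob bar is at about (383,340), close to where I predicted. I'll let the arm settle before descending.

Emit:
{"method": "arm_command", "body": {"rows": [[60,[0,0,0],[0,0,0]],[60,[0,0,0],[0,0,0]],[60,[0,0,0],[0,0,0]]]}}

```text
time: 2.98
tool_pos: [0.4818, -0.2451, 0.18]
tool_rot: [0.002, 0.341, 0.94, -0.0]
contact_force: [-0.3, 0.4, 0.3]
gripper_width: 0.706
grasp_force: 0.0
```

Emit:
{"method": "arm_command", "body": {"rows": [[50,[-0.004,-0.012,-0.07],[0,0,0]],[40,[-0.004,-0.012,-0.14],[0,0,0]],[40,[-0.004,-0.012,-0.21],[0,0,0]],[40,[-0.004,-0.012,-0.267],[0,0,0]],[40,[-0.004,-0.012,-0.267],[0,0,0]],[40,[-0.004,-0.012,-0.267],[0,0,0]]]}}

```text
time: 3.48
tool_pos: [0.4797, -0.2491, 0.0984]
tool_rot: [0.0, 0.342, 0.94, -0.0]
contact_force: [0.5, -0.5, 0.6]
gripper_width: 0.469
grasp_force: 0.0
```

Emit:
{"method": "arm_command", "body": {"rows": [[25,[0,0,0],[0,0,0]],[18,[0,0,0],[0,0,0]],[12,[0,0,0],[0,0,0]],[8,[0,0,0],[0,0,0]],[8,[0,0,0],[0,0,0]],[8,[0,0,0],[0,0,0]]]}}

```text
time: 3.98
tool_pos: [0.4807, -0.2497, 0.0999]
tool_rot: [0.002, 0.342, 0.94, -0.0]
contact_force: [0.3, 0.5, 6.6]
gripper_width: 0.143
grasp_force: 60.3
```

Emit:
{"method": "arm_command", "body": {"rows": [[8,[0,0,0.007],[0,0,0.06]],[8,[0,0,0.007],[0,0,0.12]],[8,[0,0,0.007],[0,0,0.18]],[8,[0,0,0.007],[0,0,0.24]],[8,[0,0,0.007],[0,0,0.3]],[8,[0,0,0.007],[0,0,0.36]],[8,[0,0,0.007],[0,0,0.42]],[8,[0,0,0.007],[0,0,0.456]],[8,[0,0,0.007],[0,0,0.456]],[8,[0,0,0.007],[0,0,0.456]]]}}

```text
time: 4.82
tool_pos: [0.4804, -0.2501, 0.1]
tool_rot: [0.002, -0.009, 1.0, -0.001]
contact_force: [5.2, -3.4, -4.2]
gripper_width: 0.15
grasp_force: 62.1
```

Emit:
{"method": "arm_command", "body": {"rows": [[30,[0,0,0],[0,0,0]],[50,[0,0,0],[0,0,0]],[50,[0,0,0],[0,0,0]],[50,[0,0,0.1],[0,0,0]],[50,[0,0,0.22],[0,0,0]],[85,[0,0,0.36],[0,0,0]],[85,[-0.1,-0.35,0.36],[0,0,-0.1]],[85,[-0.1,-0.35,0.36],[0,0,-0.2]],[85,[-0.1,-0.35,0.36],[0,0,-0.3]],[85,[-0.1,-0.35,0.36],[0,0,-0.4]],[85,[-0.1,-0.35,0.36],[0,0,-0.5]],[85,[-0.1,-0.35,0.36],[0,0,-0.5]]]}}

```text
time: 5.82
tool_pos: [0.4487, -0.3547, 0.2075]
tool_rot: [-0.0, 0.361, 0.932, 0.0]
contact_force: [-0.6, -0.3, 1.5]
gripper_width: 0.99
grasp_force: 0.0
```

```bash
python3 - <<'E'
from h import *
a=grab('top');X=cloud(a);z=X[...,2];c=a['color'].astype(int)
m=(z>.105)&(z<.135)&(X[...,1]<-.2)&(X[...,1]>-.3)&(X[...,0]>.43)&(X[...,0]<.53)
print('knob',m.sum(),cv2.minAreaRect(X[m][:,:2].astype(np.float32)))
s=grab('scene')
c1=cv2.resize(a['color'][140:290,310:480,::-1],(600,530));c2=cv2.resize(s['color'][160:230,135:205,::-1],(200,200));o=np.zeros((530,800,3),np.uint8);o[:,:600]=c1;o[:200,600:]=c2
cv2.imwrite('pics/k2.png',o)
m=(c[...,0]>c[...,2]+50)&(X[...,1]<-.3)&(X[...,0]<.7)&(X[...,0]>.3)
n,l,st,ce=cv2.connectedComponentsWithStats(m.astype(np.uint8));i=1+st[1:,4].argmax();v,u=np.nonzero(l==i)
Q=np.array([ray(a,p,q,.066)[:2] for p,q in zip(u,v)],np.float32);r=cv2.minAreaRect(Q);print(len(u),r,cv2.boxPoints(r));st=monitor.state();print(st['tool_pos'],st['tool_rot'])
E
```

```text
knob 133 ((0.4797911047935486, -0.24942293763160706), (0.045052431523799896, 0.014695790596306324), 0.22714348137378693)
2299 ((0.5047518014907837, -0.5206078290939331), (0.15099500119686127, 0.13570761680603027), 45.16651916503906) [[ 0.40340325 -0.5263073 ]
 [ 0.4996415  -0.62198776]
 [ 0.6061003  -0.5149084 ]
 [ 0.50986207 -0.4192279 ]]
[ 0.44887636 -0.35419371  0.20745078] [-6.19381051e-05  3.57777956e-01  9.33806688e-01 -2.41659772e-05]
```

View pics/k2.png

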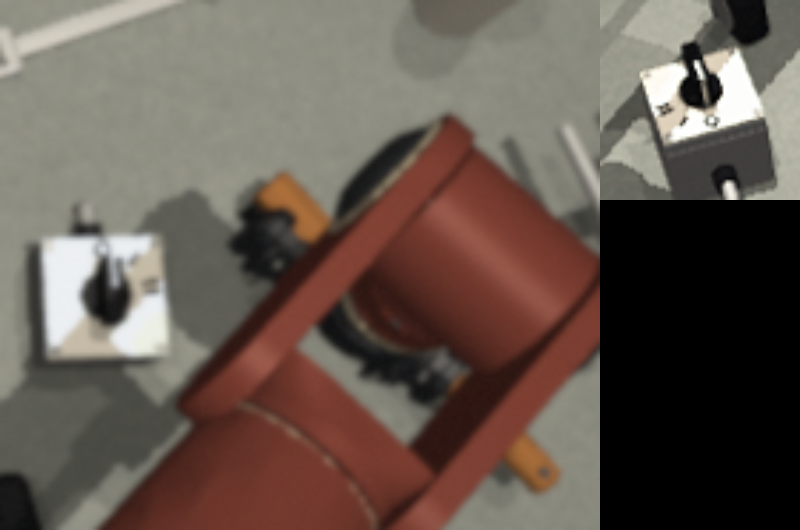

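The view confirms the knob at 0.2°, pointing to the ring (left part, near (107,290)), so the switch is off. Next I grasp the brush.

Emit:
{"method": "arm_command", "body": {"rows": [[85,[0.104,-0.313,0],[0,0,-0.9]],[85,[0.104,-0.313,0],[0,0,-0.9]],[85,[0.104,-0.313,0],[0,0,-0.9]],[85,[0.104,-0.313,0],[0,0,-0.9]],[85,[0.104,-0.313,0],[0,0,-0.9]],[85,[0.104,-0.313,0],[0,0,-0.9]],[85,[0.104,-0.313,0],[0,0,-0.9]],[85,[0.104,-0.313,0],[0,0,-0.9]],[85,[0.104,-0.313,0],[0,0,-0.9]],[85,[0.104,-0.313,0],[0,0,-0.9]],[85,[0.104,-0.313,0],[0,0,-0.9]],[85,[0.104,-0.313,0],[0,0,-0.9]]]}}

```text
time: 6.92
tool_pos: [0.4804, -0.4477, 0.2074]
tool_rot: [-0.0, 0.879, 0.477, -0.0]
contact_force: [0.1, -0.4, -0.2]
gripper_width: 0.996
grasp_force: 0.0
```

Emit:
{"method": "arm_command", "body": {"rows": [[85,[0,0,0],[0,0,-0.08]],[85,[0,0,0],[0,0,-0.16]],[85,[0,0,0],[0,0,-0.195]],[85,[0,0,0],[0,0,-0.195]],[85,[0,0,0],[0,0,-0.195]],[85,[0,0,0],[0,0,-0.195]]]}}

```text
time: 7.42
tool_pos: [0.4803, -0.4478, 0.2073]
tool_rot: [-0.0, 0.941, 0.34, -0.0]
contact_force: [-0.6, -0.1, -0.5]
gripper_width: 0.996
grasp_force: 0.0
```

```bash
python3 - <<'E'
from h import *
f=grab('wrist');s=monitor.state();print(s['tool_pos'],s['tool_rot'],s['joint_pos'])
im=cv2.resize(f['color'][:,:,::-1],(800,600))
def pr(X):
    c=f['R']@X+f['t'];th=np.arctan2(np.hypot(c[0],c[1]),c[2]);r=th*f['mtx'][0,0];p=np.arctan2(c[1],c[0]);return f['mtx'][0,2]+r*np.cos(p),f['mtx'][1,2]+r*np.sin(p)
o=np.array([.5034,-.4287,.066]);d=np.array([np.cos(np.radians(39.5)),np.sin(np.radians(39.5)),0]);e=np.array([-d[1],d[0],0])
for a,b in((.078,.015),(.078,-.015),(-.078,.015),(-.078,-.015),(-.03,0),(-.213,0)):
    p=np.array(pr(o+a*d+b*e))*1.5625;print(p.round());cv2.circle(im,(int(p[0]),int(p[1])),3,(255,255,0),-1)
cv2.imwrite('pics/w2.png',im)
E
```

```text
[ 0.48032034 -0.44783332  0.20730428] [-2.51041113e-05  9.40712525e-01  3.39204870e-01 -2.17269393e-05] [-8.63630876e-01  1.41168028e-01  1.55861165e+00 -2.31048644e-05
  1.44187530e+00  1.50253679e-02]
[370. 110.]
[420. 110.]
[372. 352.]
[416. 352.]
[394. 283.]
[393. 500.]
```

View pics/w2.png

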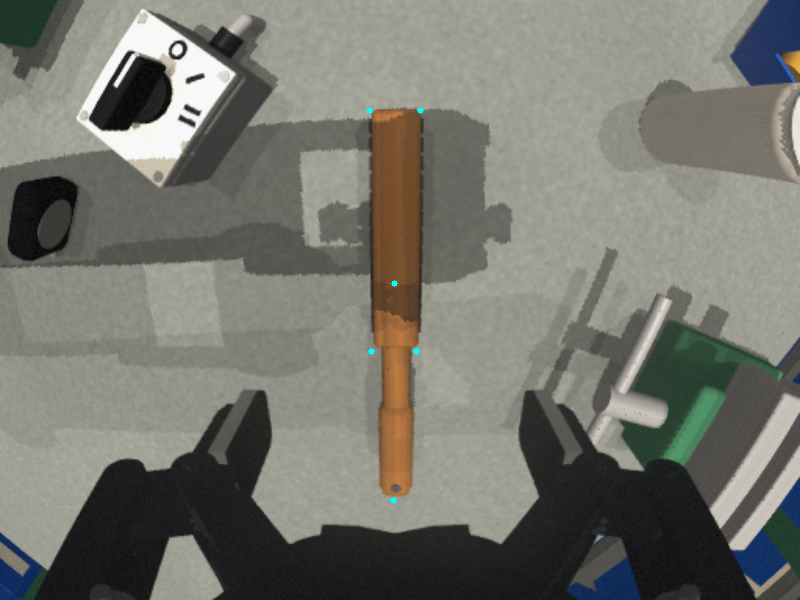

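The wrist view shows the brush within about 2 mm of my estimate: block ends near (395,110) and (395,347), centred between the fingers. I'm descending to grasp it.

Emit:
{"method": "arm_command", "body": {"rows": [[85,[0,0,-0.12],[0,0,0]],[85,[0,0,-0.24],[0,0,0]],[85,[0,0,-0.36],[0,0,0]],[85,[0,0,-0.46],[0,0,0]],[85,[0,0,-0.52],[0,0,0]],[85,[0,0,-0.547],[0,0,0]],[70,[0,0,-0.547],[0,0,0]],[50,[0,0,-0.547],[0,0,0]],[35,[0,0,-0.547],[0,0,0]],[20,[0,0,-0.547],[0,0,0]],[20,[0,0,-0.547],[0,0,0]],[20,[0,0,-0.547],[0,0,0]]]}}

```text
time: 8.47
tool_pos: [0.4812, -0.449, 0.0458]
tool_rot: [0.002, 0.941, 0.338, 0.001]
contact_force: [-1.0, 1.7, 6.6]
gripper_width: 0.339
grasp_force: 60.3
```

Emit:
{"method": "arm_command", "body": {"rows": [[20,[0,0,0],[0,0,0]],[20,[0,0,0],[0,0,0]],[20,[0,0,0],[0,0,0]]]}}

```text
time: 8.72
tool_pos: [0.4813, -0.449, 0.0458]
tool_rot: [0.002, 0.941, 0.338, 0.001]
contact_force: [-1.0, 0.7, 7.1]
gripper_width: 0.335
grasp_force: 60.3
```

Emit:
{"method": "arm_command", "body": {"rows": [[20,[0,0,0.05],[0,0,0]],[20,[0,0,0.15],[0,0,0]],[20,[0,0,0.28],[0,0,0]],[20,[0,0,0.42],[0,0,0]],[20,[0,0.05,0.55],[0,0,-0.03]],[20,[0.03,0.12,0.66],[0,0,-0.08]],[20,[0.06,0.2,0.76],[0,0,-0.13]],[20,[0.09,0.3,0.82],[0,0,-0.2]],[20,[0.12,0.4,0.85],[0,0,-0.27]],[20,[0.15,0.5,0.85],[0,0,-0.34]],[20,[0.18,0.6,0.85],[0,0,-0.369]],[20,[0.2,0.7,0.85],[0,0,-0.369]]]}}

```text
time: 9.72
tool_pos: [0.5405, -0.2363, 0.2993]
tool_rot: [0.0, 0.999, 0.054, 0.001]
contact_force: [0.2, -0.1, -2.2]
gripper_width: 0.335
grasp_force: 59.7
```

Emit:
{"method": "arm_command", "body": {"rows": [[20,[0.03,0.1,0],[0,0,0]],[20,[0.03,0.2,0],[0,0,0]],[20,[0.03,0.3,0],[0,0,0]],[20,[0.03,0.4,0],[0,0,0]],[20,[0.03,0.5,0],[0,0,0]],[20,[0.03,0.6,0],[0,0,0]],[20,[0.03,0.7,0],[0,0,0]],[20,[0.03,0.8,0],[0,0,0]],[20,[0.03,0.9,0],[0,0,0]],[20,[0.03,0.9,0],[0,0,0]],[20,[0.03,0.9,0],[0,0,0]]]}}

```text
time: 10.63
tool_pos: [0.5488, 0.0333, 0.2987]
tool_rot: [0.0, 0.998, 0.057, 0.0]
contact_force: [0.2, -0.6, -1.5]
gripper_width: 0.338
grasp_force: 59.8
```

```bash
python3 - <<'E'
from h import *
s=monitor.state();print(s['tool_pos'],s['tool_rot'],s['contact_force'],s['ft_torque'],s['gripper_width'])
b=grab('scene');cv2.imwrite('pics/s2.png',cv2.resize(b['color'][60:270,200:480,::-1],(800,600)))
E
```

```text
[0.54884799 0.03333027 0.29873679] [1.95785110e-04 9.98399496e-01 5.65541869e-02 1.76464739e-04] [ 0.20391336 -0.62759792 -1.52338531] [-0.03982367  0.03002305 -0.0195669 ] 0.33781100362459787
```

View pics/s2.png

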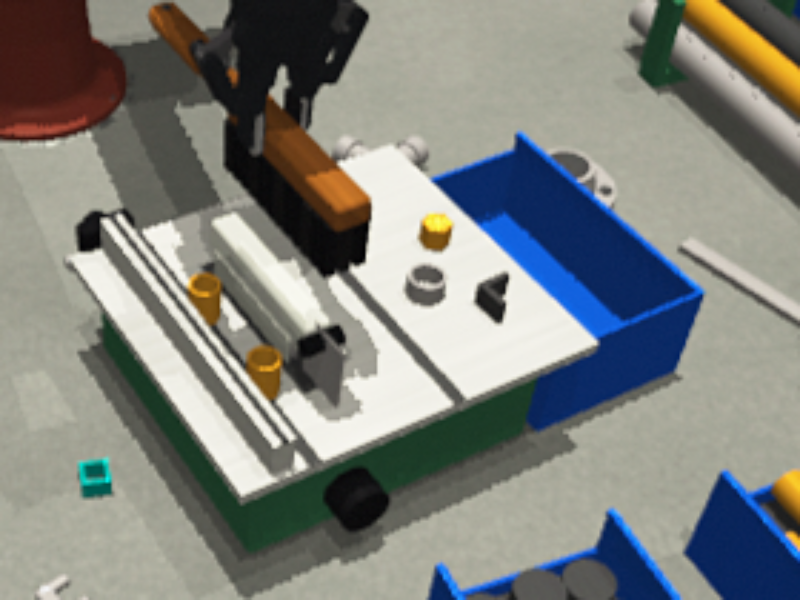

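The brush hangs level over the table at (300,190). The ring (427,285), hex (436,230) and angle (492,297) are ahead of it, and the guard (275,280) is to its right. I'm lowering it left of the guard.

Emit:
{"method": "arm_command", "body": {"rows": [[20,[0,0.1,0],[0,0,0]],[20,[0,0.2,0],[0,0,0]],[20,[0,0.256,0],[0,0,0]],[20,[0,0.256,-0.08],[0,0,0]],[20,[0,0.256,-0.17],[0,0,0]],[20,[0,0.256,-0.26],[0,0,0]],[20,[0,0.256,-0.34],[0,0,0]],[20,[0,0.256,-0.4],[0,0,0]],[20,[0,0.256,-0.43],[0,0,0]],[20,[0,0.256,-0.436],[0,0,0]],[20,[0,0.256,-0.436],[0,0,0]]]}}

```text
time: 11.6
tool_pos: [0.5497, 0.108, 0.1678]
tool_rot: [0.0, 0.999, 0.055, 0.0]
contact_force: [-0.9, 0.1, -2.0]
gripper_width: 0.341
grasp_force: 60.2
```

Emit:
{"method": "arm_command", "body": {"rows": [[20,[-0.002,0.02,0],[0,0,0]],[20,[-0.006,0.05,0],[0,0,0]],[20,[-0.009,0.085,0],[0,0,0]],[20,[-0.013,0.12,0],[0,0,0]],[20,[-0.017,0.155,0],[0,0,0]],[20,[-0.021,0.19,0],[0,0,0]],[20,[-0.025,0.225,0],[0,0,0]],[20,[-0.029,0.26,0],[0,0,0]],[20,[-0.033,0.295,0],[0,0,0]],[20,[-0.037,0.33,0],[0,0,0]],[20,[-0.041,0.365,0],[0,0,0]],[20,[-0.044,0.4,0],[0,0,0]]]}}

```text
time: 12.6
tool_pos: [0.536, 0.2298, 0.1674]
tool_rot: [0.0, 0.998, 0.055, 0.0]
contact_force: [0.5, -3.0, -1.2]
gripper_width: 0.337
grasp_force: 60.4
```

Emit:
{"method": "arm_command", "body": {"rows": [[20,[-0.004,0.035,0],[0,0,0]],[20,[-0.008,0.07,0],[0,0,0]],[20,[-0.012,0.105,0],[0,0,0]],[20,[-0.015,0.14,0],[0,0,0]],[20,[-0.019,0.175,0],[0,0,0]],[20,[-0.023,0.21,0],[0,0,0]],[20,[-0.026,0.235,0],[0,0,0]],[20,[-0.026,0.235,0],[0,0,0]],[20,[-0.026,0.235,0],[0,0,0]],[20,[-0.026,0.235,0],[0,0,0]]]}}

```text
time: 13.43
tool_pos: [0.5283, 0.2992, 0.1673]
tool_rot: [0.0, 0.998, 0.055, -0.0]
contact_force: [-0.0, -0.5, -1.8]
gripper_width: 0.336
grasp_force: 60.3
```

```bash
python3 - <<'E'
from h import *
b=grab('scene');a=grab('top')
c1=cv2.resize(b['color'][60:270,200:480,::-1],(450,338));c2=cv2.resize(a['color'][120:290,60:290,::-1],(340,251));o=np.zeros((338,800,3),np.uint8);o[:,:450]=c1;o[:251,455:795]=c2
cv2.imwrite('pics/s3.png',o)
E
```

```text
(no output)
```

View pics/s3.png

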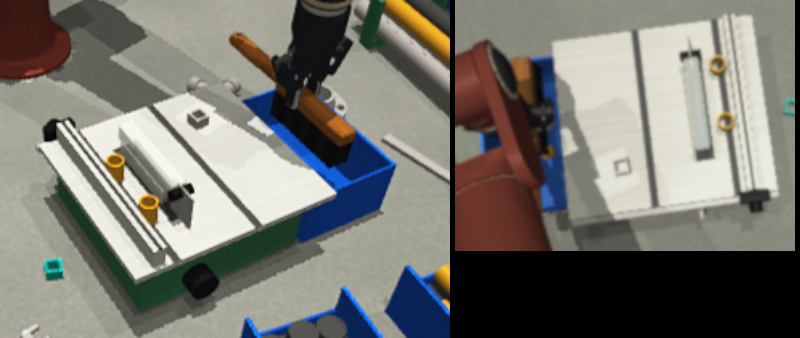

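Both views show the three offcuts gone from the table. Only the square remains (198,118 in the scene view), and the sleeves are untouched. Now the second stroke.

Emit:
{"method": "arm_command", "body": {"rows": [[20,[0,0,0.09],[0,0,0]],[20,[0,0,0.19],[0,0,0]],[20,[-0.02,-0.05,0.25],[0,0,0]],[20,[-0.05,-0.15,0.25],[0,0,0]],[20,[-0.09,-0.26,0.25],[0,0,0]],[20,[-0.13,-0.37,0.25],[0,0,0]],[20,[-0.17,-0.48,0.25],[0,0,0]],[20,[-0.2,-0.58,0.25],[0,0,0]],[20,[-0.222,-0.64,0.25],[0,0,0]],[20,[-0.222,-0.66,0.25],[0,0,0]],[20,[-0.222,-0.66,0.25],[0,0,0]],[20,[-0.222,-0.66,0.25],[0,0,0]]]}}

```text
time: 14.53
tool_pos: [0.462, 0.1014, 0.2426]
tool_rot: [-0.0, 0.999, 0.055, 0.0]
contact_force: [-0.2, 0.1, -0.4]
gripper_width: 0.334
grasp_force: 60.3
```

Emit:
{"method": "arm_command", "body": {"rows": [[20,[0,0,-0.07],[0,0,0]],[20,[0,0,-0.14],[0,0,0]],[20,[0,0,-0.2],[0,0,0]],[20,[0,0,-0.24],[0,0,0]],[20,[0,0,-0.25],[0,0,0]],[20,[0,0,-0.25],[0,0,0]],[20,[0,0,-0.25],[0,0,0]]]}}

```text
time: 15.12
tool_pos: [0.4623, 0.1018, 0.1682]
tool_rot: [-0.0, 0.998, 0.055, 0.001]
contact_force: [-0.1, 0.8, -0.9]
gripper_width: 0.336
grasp_force: 60.3
```

Emit:
{"method": "arm_command", "body": {"rows": [[20,[-0.002,0.02,0],[0,0,0]],[20,[-0.006,0.05,0],[0,0,0]],[20,[-0.009,0.085,0],[0,0,0]],[20,[-0.013,0.12,0],[0,0,0]],[20,[-0.017,0.155,0],[0,0,0]],[20,[-0.021,0.19,0],[0,0,0]],[20,[-0.025,0.225,0],[0,0,0]],[20,[-0.029,0.26,0],[0,0,0]],[20,[-0.033,0.295,0],[0,0,0]],[20,[-0.037,0.33,0],[0,0,0]],[20,[-0.041,0.365,0],[0,0,0]],[20,[-0.044,0.4,0],[0,0,0]]]}}

```text
time: 16.12
tool_pos: [0.4483, 0.2224, 0.1673]
tool_rot: [0.0, 0.998, 0.055, -0.0]
contact_force: [0.1, -1.2, -1.5]
gripper_width: 0.335
grasp_force: 60.3
```

Emit:
{"method": "arm_command", "body": {"rows": [[20,[-0.004,0.035,0],[0,0,0]],[20,[-0.008,0.07,0],[0,0,0]],[20,[-0.012,0.105,0],[0,0,0]],[20,[-0.015,0.14,0],[0,0,0]],[20,[-0.019,0.175,0],[0,0,0]],[20,[-0.023,0.21,0],[0,0,0]],[20,[-0.026,0.235,0],[0,0,0]],[20,[-0.026,0.235,0],[0,0,0]],[20,[-0.026,0.235,0],[0,0,0]],[20,[-0.026,0.235,0.1],[0,0,0]],[20,[-0.026,0.235,0.2],[0,0,0]],[20,[-0.026,0.235,0.35],[0,0,0]]]}}

```text
time: 17.12
tool_pos: [0.4391, 0.2906, 0.2667]
tool_rot: [0.001, 0.998, 0.055, -0.003]
contact_force: [0.8, -0.2, -2.1]
gripper_width: 0.336
grasp_force: 60.2
```

Emit:
{"method": "arm_command", "body": {"rows": [[20,[0.03,-0.05,0.05],[0,0,0]],[20,[0.06,-0.15,0.1],[0,0,0]],[20,[0.1,-0.26,0.1],[0,0,0]],[20,[0.14,-0.38,0.1],[0,0,0]],[20,[0.18,-0.5,0.1],[0,0,0]],[20,[0.2,-0.62,0.1],[0,0,0]],[20,[0.2,-0.74,0.1],[0,0,0]],[20,[0.2,-0.86,0.1],[0,0,0]],[20,[0.2,-0.96,0.1],[0,0,0]],[20,[0.2,-1,0.1],[0,0,0]]]}}

```text
time: 17.95
tool_pos: [0.5003, -0.0119, 0.299]
tool_rot: [0.001, 0.999, 0.053, -0.0]
contact_force: [0.4, 0.3, -1.8]
gripper_width: 0.336
grasp_force: 60.3
```

```bash
python3 - <<'E'
from h import *
b=grab('scene');a=grab('top')
c1=cv2.resize(b['color'][60:240,250:480,::-1],(400,313));c2=cv2.resize(a['color'][120:290,60:290,::-1],(400,296));o=np.zeros((313,800,3),np.uint8);o[:,:400]=c1;o[:296,400:]=c2
cv2.imwrite('pics/s4.png',o)
E
```

```text
(no output)
```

View pics/s4.png

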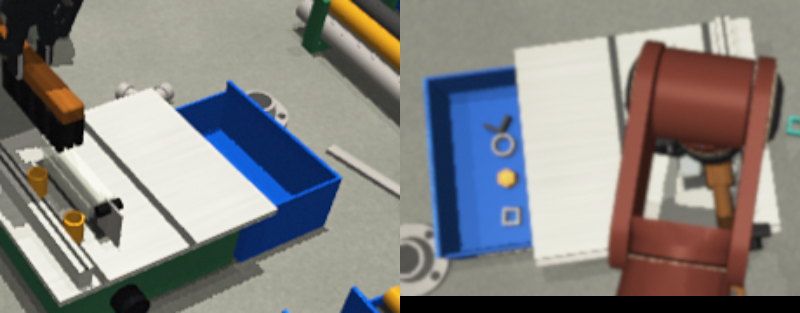

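The top view shows all four offcuts inside the bin: angle (497,123), ring (503,145), hex (507,178) and square (512,215). The sleeves still stand. I'm returning the brush to where it stood.

Emit:
{"method": "arm_command", "body": {"rows": [[20,[0,-0.1,0],[0,0,0.03]],[20,[0,-0.22,0],[0,0,0.08]],[20,[0,-0.34,0],[0,0,0.13]],[20,[0,-0.46,0],[0,0,0.19]],[20,[0,-0.58,0],[0,0,0.25]],[20,[-0.03,-0.7,0],[0,0,0.31]],[20,[-0.05,-0.82,0],[0,0,0.369]],[20,[-0.065,-0.92,0],[0,0,0.369]],[20,[-0.065,-1,0],[0,0,0.369]],[20,[-0.065,-1,0],[0,0,0.369]]]}}

```text
time: 18.88
tool_pos: [0.4811, -0.3108, 0.2986]
tool_rot: [0.0, 0.942, 0.337, -0.0]
contact_force: [-0.4, -0.5, -2.3]
gripper_width: 0.338
grasp_force: 60.5
```

Emit:
{"method": "arm_command", "body": {"rows": [[20,[0,-0.1,0],[0,0,0]],[20,[0,-0.2,0],[0,0,0]],[20,[0,-0.3,0],[0,0,0]],[20,[0,-0.4,0],[0,0,0]],[20,[0,-0.45,-0.05],[0,0,0]],[20,[0,-0.45,-0.15],[0,0,0]],[20,[0,-0.45,-0.27],[0,0,0]],[20,[0,-0.45,-0.4],[0,0,0]],[20,[0,-0.45,-0.52],[0,0,0]],[20,[0,-0.45,-0.64],[0,0,0]],[20,[0,-0.45,-0.7],[0,0,0]],[20,[0,-0.45,-0.7],[0,0,0]]]}}

```text
time: 19.88
tool_pos: [0.4794, -0.4379, 0.0819]
tool_rot: [-0.006, 0.941, 0.339, -0.002]
contact_force: [-0.7, 1.0, -2.9]
gripper_width: 0.333
grasp_force: 60.5
```

Emit:
{"method": "arm_command", "body": {"rows": [[20,[0,0,0],[0,0,0]],[20,[0,0,0],[0,0,0]]]}}

```text
time: 20.05
tool_pos: [0.4828, -0.4434, 0.0914]
tool_rot: [0.001, 0.941, 0.339, 0.001]
contact_force: [0.4, -0.7, -0.7]
gripper_width: 0.34
grasp_force: 60.5
```

Emit:
{"method": "arm_command", "body": {"rows": [[20,[0,0,-0.04],[0,0,0]],[20,[0,0,-0.08],[0,0,0]],[20,[0,0,-0.11],[0,0,0]],[20,[0,0,-0.13],[0,0,0]],[20,[0,0,-0.14],[0,0,0]],[20,[0,0,-0.143],[0,0,0]],[20,[0,0,-0.143],[0,0,0]],[20,[0,0,-0.143],[0,0,0]]]}}

```text
time: 20.72
tool_pos: [0.4813, -0.4433, 0.0462]
tool_rot: [0.0, 0.941, 0.338, 0.0]
contact_force: [1.1, 0.1, -1.5]
gripper_width: 0.337
grasp_force: 60.6
```

Emit:
{"method": "arm_command", "body": {"rows": [[20,[0,0,-0.002],[0,0,0]],[20,[0,0,-0.004],[0,0,0]],[20,[0,0,-0.004],[0,0,0]]]}}

```text
time: 20.97
tool_pos: [0.4814, -0.4433, 0.0456]
tool_rot: [0.0, 0.941, 0.338, 0.0]
contact_force: [-0.1, 0.7, 1.3]
gripper_width: 0.337
grasp_force: 60.8
```

Emit:
{"method": "arm_command", "body": {"rows": [[35,[0,0,0],[0,0,0]],[45,[0,0,0],[0,0,0]],[60,[0,0,0],[0,0,0]],[85,[0,0,0],[0,0,0]],[85,[0,0,0],[0,0,0]],[85,[0,0,0.03],[0,0,0]],[85,[0,0,0.1],[0,0,0]],[85,[0,0,0.2],[0,0,0]],[85,[0,0,0.32],[0,0,0]],[85,[0,0,0.45],[0,0,0]],[85,[0,0,0.55],[0,0,0]],[85,[0,0,0.6],[0,0,0]]]}}

```text
time: 21.97
tool_pos: [0.4826, -0.4447, 0.2319]
tool_rot: [0.004, 0.941, 0.338, 0.002]
contact_force: [0.3, -0.9, 1.0]
gripper_width: 0.993
grasp_force: 0.0
```

Emit:
{"method": "arm_command", "body": {"rows": [[85,[-0.1,0.1,0.2],[0,0,0]],[85,[-0.15,0.2,0.3],[0,0,0]],[85,[-0.2,0.3,0.4],[0,0,0]],[85,[-0.25,0.4,0.4],[0,0,0]],[85,[-0.25,0.5,0.4],[0,0,0]],[85,[-0.25,0.6,0.4],[0,0,0]],[85,[-0.25,0.6,0.4],[0,0,0]],[85,[-0.25,0.6,0.4],[0,0,0]],[85,[-0.25,0.6,0.4],[0,0,0]]]}}

```text
time: 22.72
tool_pos: [0.4061, -0.263, 0.3444]
tool_rot: [-0.0, 0.941, 0.338, -0.0]
contact_force: [-0.5, -0.2, -0.2]
gripper_width: 0.997
grasp_force: 0.0
```

```bash
python3 - <<'E'
from h import *
b=grab('scene');a=grab('top');s=monitor.state();print(s['time'],s['contact_force'])
c1=cv2.resize(b['color'][:,:,::-1],(400,300));c2=cv2.resize(a['color'][:,:,::-1],(400,300))
cv2.imwrite('pics/s5.png',np.hstack([c1,c2]))
X=cloud(a);z=X[...,2];m=(z>.105)&(z<.135)&(X[...,1]<-.2)&(X[...,1]>-.3)&(X[...,0]>.43)&(X[...,0]<.53)
print('knob',m.sum(),cv2.minAreaRect(X[m][:,:2].astype(np.float32)))
E
```

```text
22.8167 [ 0.55827053 -0.17267852 -0.26070246]
knob 135 ((0.47990256547927856, -0.24935884773731232), (0.015024615451693535, 0.04573287442326546), 89.75554656982422)
```

View pics/s5.png

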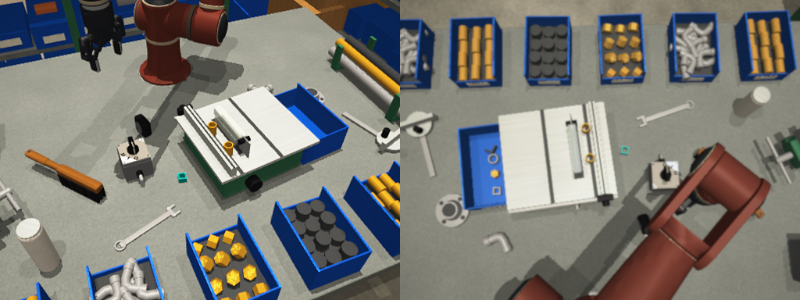

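The scene view shows the brush standing on its bristles at (65,175). The four offcuts are in the bin, seen in the top view at about (493,170), and the sleeves stand by the fence. The knob is still off and the arm is clear of everything, so I'm handing in.

```bash
python3 -c "
from plant import manip;print(manip.job_done())"
```

```text
the job is handed in; nothing more can be done
None
```

The job is handed in after about 23 s: the switch is off, all four offcuts are in the blue bin, both sleeves still stand by the fence, and the brush is back on its bristles to the right of the saw.

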